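Spool stand: kickstand down, stand on its plate, hold upright

ROBOT

A 6-joint arm with a two-finger parallel gripper is mounted at the origin on a cart in front of the work surface, level with it; the furniture and walls round the work are solid. World frame = base frame: x ahead of the robot, y to its left, z up, the work surface at z = 0. Lengths are in m, angles in rad, forces in N, time in s.
With the tool pointing down it reaches from about 0.35 to 0.925 m from the base axis. Payload 6.4 kg.
Tool frame: the origin (TCP) lies midway between the tips of the shut fingers; the grasp point (between the pads) lies 19 mm behind it; z points along the fingers, y is the line along which they close (so a half turn about z gives the same grasp; the last joint's range is limited). The gripper opens to 94 mm and grips with 3 to 60 N. Pads are 16 mm wide; open, the fingers measure 119 mm over their backs; the gripper's body (75 mm by 177 mm) begins 78 mm behind the grasp point.
Start: joints at [1.131, 0.245, 1.558, -0, 1.339, -0.174], TCP at [0.171, 0.627, 0.205] pointing down, gripper open.
Joint ranges: [-3.13, 3.13], [-1.02, 2.26], [0.13, 2.54], [-0.95, 4.09], [0.21, 2.88], [-2.74, 2.74]. Speed limits (rad/s): [2.57, 2.57, 3.14, 3.14, 3.14, 3.14].

INTERFACE

Orientations are given as a unit quaternion [w, x, y, z].
In Python, from rig import env, vision gives the robot as it stands.
- The arm moves only by the tool drive_tool, never from a script. Its argument "commands" is a list of rows, each an object with "linear": the shift along the tool's x, y, z scaled (see below), a list of three; "angular": the turn, a rotation vector about the tool's x, y, z scaled (see below), a list of three; "jaw": the opening, from 0 (shut) to 1 (fully open). In form: [{"linear": [x, y, z], "angular": [wx, wy, wz], "jaw": jaw}, ...]. A call has 1 to 20 rows; each row is the pose to reach, as a shift and turn from the pose commanded when the call began, along the tool's axes at that moment, turning the shorter way round; what a row does not reach only later rows make up. The controller multiplies each number of a shift by 20 cm and each number of a turn by 180 degrees. A row lasts 1/12 s, in which the tool goes at most 41.7 mm and 7.16 degrees, less where a joint would pass 70% of its speed; a pose out of reach is approached as far as the arm can. A call with a number of a shift or a turn outside -1 to 1 is refused whole. A call with a gripper value outside its range is refused whole. The fingers move at their own pace and stop on an object; the grip force is fixed at half the most. Time passes only in rows, so rows that repeat a pose let the fingers close. It gives the time, the measured TCP pose, the force, the opening and the grip force at its end, in the units of the state.
- env.state(): the state, without advancing time (a new reading comes with each control period).
- vision.grab_frame(name): name is "scene" or "top" or "wrist"; returns the picture (400x640x3 uint8, red, green, blue); there is no depth.
- vision.camera_params(name): a dict with "mtx" (3x3 intrinsics, pixels), "R" (3x3) and "t" (3): a world point X has camera coordinates R X + t; the wrist camera has in their place "T_tool_cam" (4x4, takes a point from camera to tool coordinates, whose origin is the TCP and whose axes are the flange's). Camera axes: x right, y down, z forward; pixel columns grow to the right and rows downward; lengths in m; the calibration is good to about 2 mm. A picture is of the moment at which its call begins: read the wrist's pose just before it. camera_params takes no time and is no camera call.
- env.hand_in(): hands the job in; it is judged then, once.
The state is a dict: "time_s": time; "q": joint angles; "qvel": joint speeds; "tau": joint torques, N m; "tcp_pos": TCP position; "orientation": TCP orientation; "contact_force": force on the tool from outside, world axes, zero at the start; "wrist_torque": the same for the moment, N m; "grip_width": opening from 0.0 (shut) to 1.0 (fully open); "grip_force": force on a finger pad.
Only numpy, scipy, OpenCV 4.12 (cv2) and the standard library are available. Lean on these libraries where they do the work, as an engineer would, in place of code of your own. Each camera call takes 0.05 s, during which the arm holds its last target. There are 200 camera calls.

TASK

Get the small metal spool stand ready for loading. While it still sits in its grey dock, flip its kickstand down past the lowest point until it is on its stop, then lift the stand out and set it down upright on the pale flat plate, its bottom tube centred on the plate's dark cross line and its round hub on the same side as, and pointing towards, the little steel post. The stand is front-heavy and would tip over, so do not let go: finish while still holding it upright, standing on the plate with the kickstand down, and leave the spool, the counter and the tape roll where they are.

Things in the scene. Friction and masses are not known exactly. Their poses are not given: they have to be found in the camera images.
- stand: Loose upright metal frame, 12 mm thick (x), 150 wide (y), 132 tall, 0.3 to 0.5 kg. Origin: centre of the underside of its round bottom tube (12 mm, along y). z up, +x hub side, -x kickstand side. Two 12 mm uprights at y = +-45; mid bar z 58 to 82. It starts in the dock, origin 20 mm above the table, heading as the dock, leaning up to 3 deg.
- grip (a point): Centre of the stand's flat top bar, 122 mm above the stand's origin. The bar is 12 mm thick (x), 120 mm long (y), 20 mm tall (z 112 to 132 mm), to be gripped across its thickness at the middle; 30 mm of open gap below it.
- hub (a point): Middle of the end face of the hub, a plain round steel boss (diameter 25 mm) on the stand's front: 44 mm in front (+x) of the stand's origin, 70 mm above it.
- kick_hinge (a point): Point on the kickstand's hinge axis, in the stand's frame at (-12, 45, 70) mm. The axis is parallel to the stand's x axis, so the kickstand swings in a plane parallel to the frame.
- kick (a joint): Kickstand angle, rad. 0 = folded: leg points outward (stand +y), 0.60 rad above level. It grows as the leg swings out and down: level at 0.60, straight down (dead centre) at 2.17, end stop 2.39. Starts at 0 to 0.3. Stiff hinge (0.05 N m): stays where left, 1 N at the peg moves it. Foot 63 mm from the axis; on the stop it hangs 1.5 mm above the level of the tube's underside.
- peg (a point): Middle of the kickstand's peg, a 10 mm round bar (12 mm rubber cap at its end) parallel to the stand's x axis, sticking out from the leg on the side away from the frame, for pinching or pushing. Its axis is 50 mm from the hinge axis, in line with the leg; it spans stand x = -46 to -88 mm, this point at x = -68 mm.
- dock: Fixed grey dock, 34 mm thick (x; 60 mm at two low tabs 6 mm high), 176 mm long (y), 48 mm tall, with a groove 13.6 mm wide along y, its floor 20 mm above the table; the stand lifts straight up out of it (29 mm to clear). Origin: centre of its underside; same axes as the stand at the start.
- plate: Fixed pale aluminium plate on the table, 150 mm (x) by 180 mm (y), its top 4 mm above the table. Origin: centre of its underside. A dark line along y through its centre shows where the bottom tube belongs, centred; a short dark line runs from it towards the post at +x. The stand's x axis shall point along the plate's +x.
- post (a point): Top of the small steel post (diameter 10 mm, 16 mm above the plate) at the plate's +x edge: 64 mm from the plate's centre, 20 mm above the table.
- spool: Solder spool, 57x53x53 mm, bystander, loose on the table. Origin: centre of its underside.
- counter: Grey hand tally counter, 54x52x26 mm, bystander, loose on the table. Origin: centre of its underside.
- tape: Black masking tape roll, 62x59x19 mm, bystander, loose on the table. Origin: centre of its underside.
Mind the look-alikes: they are no part of the job. What is shaped like the dock but purple is not meant.

How it is judged:
By the outcome, as a careful person would: the job done as asked, in the order asked, and still so for the second after the job is handed in, while the arm keeps its last pose, push and grip.
It also fails if it takes over 58 s, if anything falls off the work surface, if the arm or the gripper's body presses on something with over 40 N, if the wrist force passes 120 N, or if a joint passes its speed limit or range.

## Working session

There is one attempt and no reset: what is moved stays moved. The work goes in short steps, Python scripts to look and compute and a tool call to move; the robot and the scene stay as the last step left them, time stands still between calls to the robot, and variables do not carry over. Pictures are saved under pics/ and viewed, at most 10 in all, crops included, and the job is handed in when it is done.

Besides the shell and the picture viewer there is one more tool, called after ">>>" as name(argument=value, ...) on one line, values as JSON. drive_tool: Moves the arm, as the interface text tells. Its arguments: {"type":"object","properties":{"commands":{"type":"array"}},"required":["commands"]}

```bash
mkdir -p pics; ls; cat > h.py <<'E'
import numpy as np, cv2
from rig import env, vision
from scipy.spatial.transform import Rotation as Ro
def cam(n,st=None):
    p=vision.camera_params(n); K=np.array(p["mtx"])
    if n=="wrist":
        st=st or env.state(); w,x,y,z=st["orientation"]; T=np.eye(4); T[:3,:3]=Ro.from_quat([x,y,z,w]).as_matrix(); T[:3,3]=st["tcp_pos"]
        M=np.linalg.inv(T@np.array(p["T_tool_cam"])); return K,M[:3,:3],M[:3,3]
    return K,np.array(p["R"]),np.array(p["t"])
def ray(c,uv):
    K,R,t=c; return -R.T@t, R.T@np.linalg.solve(K,[uv[0],uv[1],1.])
def onz(c,uv,z):
    o,d=ray(c,uv); return o+d*(z-o[2])/d[2]
def proj(c,X):
    K,R,t=c; v=K@(R@np.array(X,float)+t); return v[:2]/v[2]
def tri(c1,u1,c2,u2):
    o1,d1=ray(c1,u1);o2,d2=ray(c2,u2)
    s=np.linalg.lstsq(np.c_[d1,-d2],o2-o1,rcond=None)[0]; a=o1+s[0]*d1;b=o2+s[1]*d2
    return (a+b)/2,np.linalg.norm(a-b)
def snap(n,f):
    im=vision.grab_frame(n); cv2.imwrite("pics/"+f,im[:,:,::-1]); return im
E
python3 - <<'E'
from h import *
snap("top","top0.png"); snap("scene","scene0.png"); 
for n in("top","scene"): K,R,t=cam(n); print(K.round(1),-R.T@t,R.round(2))
print(vision.camera_params("wrist")); print(env.state())
E
```

```text
pics
[[462.5   0.  315.9]
 [  0.  462.5 200.3]
 [  0.    0.    1. ]] [ 0.31521746 -0.1702829   1.83833338] [[-0.   -1.    0.  ]
 [-0.99  0.   -0.17]
 [ 0.17 -0.   -0.99]]
[[495.7   0.  329.7]
 [  0.  495.7 207.7]
 [  0.    0.    1. ]] [-0.35647428 -0.84189742  1.0053687 ] [[ 0.6  -0.8   0.01]
 [-0.48 -0.36 -0.8 ]
 [ 0.64  0.47 -0.6 ]]
{'mtx': array([[305.75085791,   0.        , 319.83271409],
       [  0.        , 305.75085791, 200.88272029],
       [  0.        ,   0.        ,   1.        ]]), 'T_tool_cam': array([[ 2.29143023e-04, -9.63842886e-01, -2.66471084e-01,
         7.81729338e-02],
       [ 9.99999894e-01,  3.27363330e-04, -3.24177078e-04,
         5.21428823e-04],
       [ 3.99688632e-04, -2.66470982e-01,  9.63842859e-01,
        -1.79092361e-01],
       [ 0.00000000e+00,  0.00000000e+00,  0.00000000e+00,
         1.00000000e+00]])}
{'time_s': 0.1, 'q': array([ 1.13090735e+00,  2.45709416e-01,  1.55886037e+00,  1.87560646e-05,
        1.33871372e+00, -1.74092730e-01]), 'qvel': array([ 4.76726766e-04, -1.90390448e-03, -3.34191533e-03, -6.24861072e-04,
        5.93169408e-05, -9.97565200e-04]), 'tau': array([ 9.60955949e-04, -4.16910160e+01, -3.15528738e+01,  6.87931431e-02,
        3.08715762e-02, -2.67193064e-05]), 'tcp_pos': array([0.17049591, 0.62669137, 0.2044949 ]), 'orientation': array([-2.64178401e-04,  1.32509363e-01,  9.91181393e-01, -8.03141423e-04]), 'contact_force': array([ 0.68228933,  0.5324062 , -0.11754974]), 'wrist_torque': array([-0.01860623,  0.04643727, -0.01009918]), 'grip_force': 0.0, 'grip_width': 1.0028082922717665}
```

View pics/top0.png

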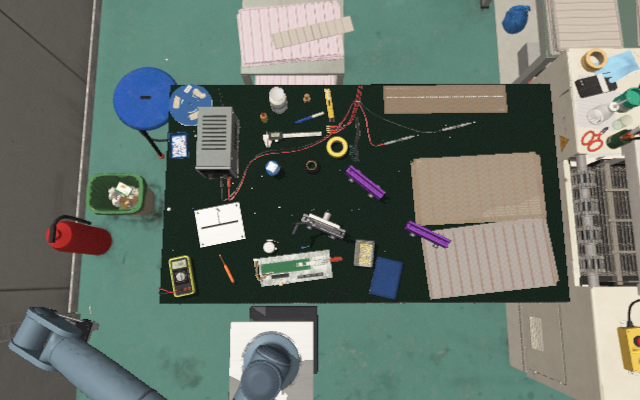

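View pics/scene0.png

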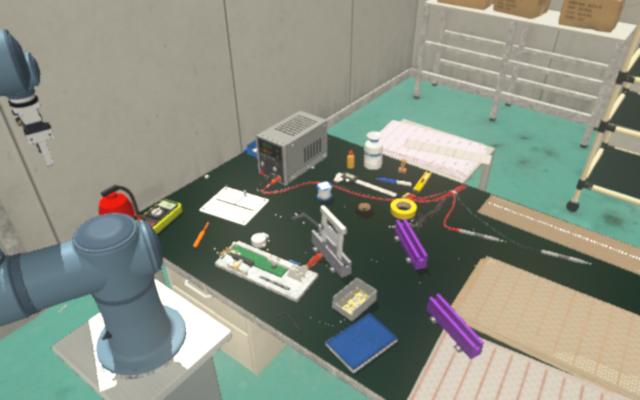

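The top view shows the plate at (220,224) with the dock and stand at (323,224). The purple look-alikes are at (365,182) and (428,234). Next I'll enlarge the crops.

```bash
python3 - <<'E'
from h import *
t=cv2.imread("pics/top0.png"); s=cv2.imread("pics/scene0.png")
a=cv2.resize(t[195:255,185:365],(800,267),interpolation=cv2.INTER_CUBIC)
b=cv2.resize(s[170:290,195:375],(480,320),interpolation=cv2.INTER_CUBIC)
m=np.zeros((590,800,3),np.uint8); m[:267]=a; m[270:590,:480]=b; cv2.imwrite("pics/m.png",m)
c=cam("top")
g=t[195:255,185:250].min(2)>200
n,l,st,ce=cv2.connectedComponentsWithStats(g.astype(np.uint8))
i=1+st[1:,4].argmax(); r=cv2.minAreaRect(np.argwhere(l==i)[:,::-1].astype(np.float32)); 
P=cv2.boxPoints(r)+[185,195]; print(P,[onz(c,p,.004).round(4) for p in P])
print(onz(c,(323,222),.14),onz(c,(r[0][0]+185,r[0][1]+195),.004), proj(c,[0,0,0]))
E
```

```text
[[193.00001431 210.99999809]
 [237.80769348 202.03846359]
 [245.         238.        ]
 [200.19232178 246.96153259]] [array([0.582 , 0.3175, 0.004 ]), array([0.6178, 0.1391, 0.004 ]), array([0.4731, 0.107 , 0.004 ]), array([0.4383, 0.2833, 0.004 ])]
[ 0.51948732 -0.20030887  0.14      ] [0.52729836 0.2117928  0.004     ] [270.60704297 362.26400957]
```

View pics/m.png

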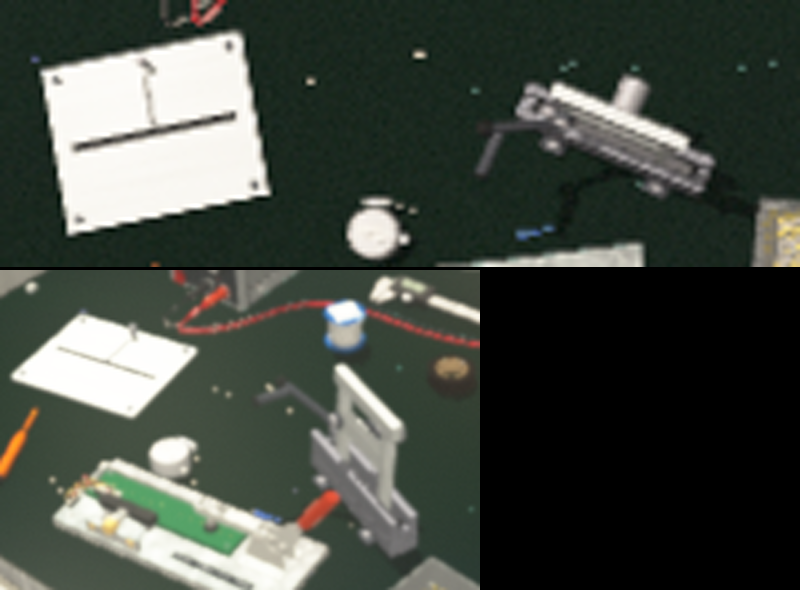

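The crop shows the hub pointing away from the robot. The kick leg is on the left (+y) with its peg towards the robot, and the post is at the top edge of the plate. I'm moving over the stand now.

>>> drive_tool(commands=[{"linear": [-0.83,-0.365,-0.15],"angular": [0,0,0],"jaw": 0.43},{"linear": [-0.83,-0.365,-0.15],"angular": [0,0,0],"jaw": 0.43},{"linear": [-0.83,-0.365,-0.15],"angular": [0,0,0],"jaw": 0.43},{"linear": [-0.83,-0.365,-0.15],"angular": [0,0,0],"jaw": 0.43},{"linear": [-0.83,-0.365,-0.15],"angular": [0,0,0],"jaw": 0.43}])

```text
time_s: 0.52
tcp_pos: [0.3149, 0.5106, 0.2361]
orientation: [0.001, 0.134, 0.991, -0.0]
contact_force: [0.7, 0.5, 0.5]
grip_width: 0.682
grip_force: 0.0
```

>>> drive_tool(commands=[{"linear": [-0.83,-0.365,-0.15],"angular": [0,0,0],"jaw": 0.43},{"linear": [-0.83,-0.365,-0.15],"angular": [0,0,0],"jaw": 0.43},{"linear": [-0.83,-0.365,-0.15],"angular": [0,0,0],"jaw": 0.43},{"linear": [-0.83,-0.365,-0.15],"angular": [0,0,0],"jaw": 0.43},{"linear": [-0.83,-0.365,-0.15],"angular": [0,0,0],"jaw": 0.43}])

```text
time_s: 0.93
tcp_pos: [0.4561, 0.3961, 0.2661]
orientation: [0.001, 0.134, 0.991, -0.0]
contact_force: [-1.0, 1.1, 0.6]
grip_width: 0.431
grip_force: 0.0
```

>>> drive_tool(commands=[{"linear": [-0.232,-0.85,0],"angular": [0,0,0],"jaw": 0.43},{"linear": [-0.232,-0.85,0],"angular": [0,0,0],"jaw": 0.43},{"linear": [-0.232,-0.85,0],"angular": [0,0,0],"jaw": 0.43},{"linear": [-0.232,-0.85,0],"angular": [0,0,0],"jaw": 0.43},{"linear": [-0.232,-0.85,0],"angular": [0,0,0],"jaw": 0.43}])

```text
time_s: 1.35
tcp_pos: [0.4526, 0.2188, 0.2649]
orientation: [-0.0, 0.135, 0.991, -0.001]
contact_force: [-0.2, -0.9, 0.7]
grip_width: 0.43
grip_force: 0.0
```

>>> drive_tool(commands=[{"linear": [-0.232,-0.85,0],"angular": [0,0,0],"jaw": 0.43},{"linear": [-0.232,-0.85,0],"angular": [0,0,0],"jaw": 0.43},{"linear": [-0.232,-0.85,0],"angular": [0,0,0],"jaw": 0.43},{"linear": [-0.232,-0.85,0],"angular": [0,0,0],"jaw": 0.43},{"linear": [-0.232,-0.85,0],"angular": [0,0,0],"jaw": 0.43}])

```text
time_s: 1.77
tcp_pos: [0.4528, 0.0427, 0.2652]
orientation: [-0.0, 0.135, 0.991, -0.001]
contact_force: [0.3, 0.6, -0.1]
grip_width: 0.429
grip_force: 0.0
```

>>> drive_tool(commands=[{"linear": [-0.232,-0.85,0],"angular": [0,0,0.034],"jaw": 0.43},{"linear": [-0.232,-0.85,0],"angular": [0,0,0.034],"jaw": 0.43},{"linear": [-0.232,-0.85,0],"angular": [0,0,0.034],"jaw": 0.43},{"linear": [-0.232,-0.85,0],"angular": [0,0,0.034],"jaw": 0.43},{"linear": [-0.232,-0.85,0],"angular": [0,0,0.034],"jaw": 0.43},{"linear": [-0.232,-0.85,0],"angular": [0,0,0.034],"jaw": 0.43}])

```text
time_s: 2.27
tcp_pos: [0.453, -0.1311, 0.265]
orientation: [-0.0, 0.187, 0.982, 0.0]
contact_force: [-0.2, -0.4, -0.6]
grip_width: 0.428
grip_force: 0.0
```

```bash
python3 - <<'E'
from h import *
st=env.state(); print(st["time_s"],st["tcp_pos"],st["orientation"],st["contact_force"])
np.save("st1.npy",st,allow_pickle=True)
snap("wrist","w1.png")
E
```

```text
2.2667 [ 0.45302659 -0.13109377  0.26504982] [-4.50337883e-04  1.87121228e-01  9.82336683e-01  2.91938183e-04] [-0.23988754 -0.44738125 -0.56462116]
```

View pics/w1.png

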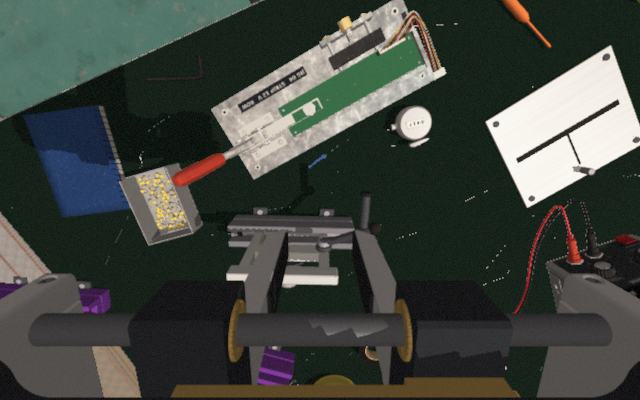

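The wrist view shows the dock at about (293,230), the top bar from about (229,270) to (338,277), partly hidden by the fingers, the kick leg from (325,243) to (372,232), and the peg tip at (365,197). Now I'll measure these.

```bash
python3 - <<'E'
from h import *
t=cv2.imread("pics/top0.png"); c=cam("top"); st=np.load("st1.npy",allow_pickle=True).item(); w=cam("wrist",st)
g=(t[208:240,300:345].min(2)>165).astype(np.uint8)
n,l,s,_=cv2.connectedComponentsWithStats(g); i=1+s[1:,4].argmax(); print(s[i])
r=cv2.minAreaRect(np.argwhere(l==i)[:,::-1].astype(np.float32)); P=cv2.boxPoints(r)+[300,208]
print([onz(c,p,.152).round(4) for p in P], r)
for nm,p,z in[("dockL",(228,217),.048),("dockR",(359,216),.048),("bar ul",(229,264),.152),("bar ur",(338,265),.152)]:
    print(nm,onz(w,p,z).round(4))
for z in(.09,.1,.11,.118): print(z,"pegtip",onz(w,(366,198),z).round(4),"pegroot",onz(w,(371,230),z).round(4), "top peg tip",onz(c,(185+480/4.444,195+170/4.444),z).round(4))
im=cv2.imread("pics/w1.png")[180:300,210:400]; cv2.imwrite("pics/w1c.png",cv2.resize(im,(760,480),interpolation=cv2.INTER_CUBIC))
E
```

```text
[  9   5  31  16 121]
[array([ 0.5397, -0.147 ,  0.152 ]), array([ 0.5749, -0.161 ,  0.152 ]), array([ 0.5299, -0.2711,  0.152 ]), array([ 0.495 , -0.2568,  0.152 ])] ((25.41379165649414, 9.465517044067383), (32.31098937988281, 10.21324348449707), 21.801410675048828)
dockL [ 0.4573 -0.267   0.048 ]
dockR [ 0.5216 -0.1004  0.048 ]
bar ul [ 0.4844 -0.2457  0.152 ]
bar ur [ 0.5275 -0.1396  0.152 ]
0.09 pegtip [ 0.4883 -0.0851  0.09  ] pegroot [ 0.5292 -0.0929  0.09  ] top peg tip [ 0.483  -0.0873  0.09  ]
0.1 pegtip [ 0.4853 -0.0856  0.1   ] pegroot [ 0.525  -0.0931  0.1   ] top peg tip [ 0.4821 -0.0878  0.1   ]
0.11 pegtip [ 0.4822 -0.0861  0.11  ] pegroot [ 0.5208 -0.0934  0.11  ] top peg tip [ 0.4811 -0.0883  0.11  ]
0.118 pegtip [ 0.4798 -0.0865  0.118 ] pegroot [ 0.5174 -0.0936  0.118 ] top peg tip [ 0.4803 -0.0887  0.118 ]
```

View pics/w1c.png

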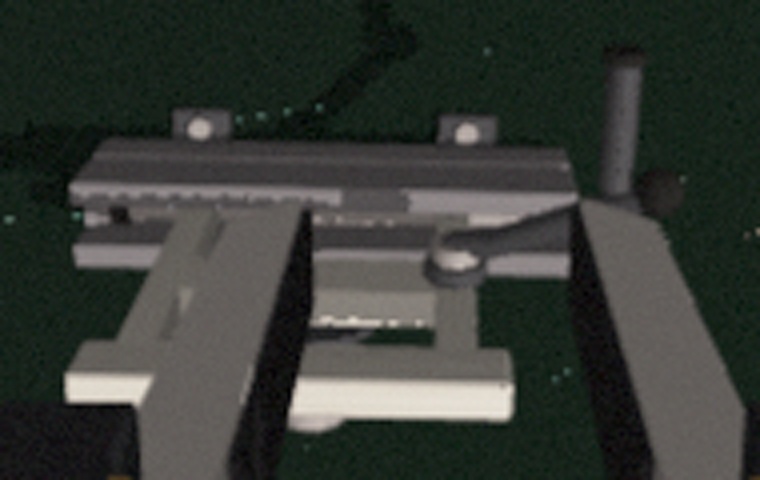

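The crop shows the bar's light top face with corners at about (226.3,273.3), (338,274.5) and (338,284.5) in full-image pixels. The dock's near top edge runs from (227.5,226.3) to (354.5,226). The peg goes from (364.5,228.8) to (366.3,193), and the foot is at (375,227.5).

```bash
python3 - <<'E'
from h import *
st=np.load("st1.npy",allow_pickle=True).item(); w=cam("wrist",st)
A=[onz(w,p,.152)[:2] for p in[(226.3,273.3),(338,274.8),(226.5,280.5),(338,284.5)]]
D=[onz(w,p,.048)[:2] for p in[(227.5,226.3),(354.5,226)]]
for a,b in((A[0],A[1]),(A[2],A[3]),(D[0],D[1])): d=b-a; print(a.round(4),b.round(4),np.linalg.norm(d).round(4),"heading",np.degrees(np.arctan2(d[1],d[0])).round(2)-90)
h=np.radians(-21.6); ex=np.array([np.cos(h),np.sin(h)]); ey=np.array([-ex[1],ex[0]])
print("bar c",np.mean(A,0),"dock c",np.mean(D,0)+.017*ex)
o=np.mean(D,0)+.017*ex
# peg: fit angle
for k in(0,.1,.2,.3):
    out=[]
    for x,rr,dx in((-.088,.05,0),(-.046,.05,0),(-.04,.063,0)):
        a=.6-k; X=np.r_[o+ex*x+ey*(.045+rr*np.cos(a)),.09+rr*np.sin(a)]; out.append(proj(w,X).round(1))
    print(k,out)
print("hinge",proj(w,np.r_[o+ex*-.012+ey*.045,.09]),"bar",proj(w,np.r_[o,.152]))
E
```

```text
[ 0.4931 -0.2532] [ 0.5383 -0.1436] 0.1185 heading -22.409999999999997
[ 0.5008 -0.2567] [ 0.5491 -0.1477] 0.1192 heading -23.86
[ 0.4691 -0.2736] [ 0.5329 -0.111 ] 0.1747 heading -21.409999999999997
bar c [ 0.52032103 -0.20028751] dock c [ 0.51684151 -0.19855711]
0 [array([362.5, 187.2]), array([361.1, 223.5]), array([371.4, 230.8])]
0.1 [array([364.4, 186.3]), array([362.9, 222.2]), array([373.6, 229.1])]
0.2 [array([365.8, 185.4]), array([364.3, 220.9]), array([375.1, 227.4])]
0.3 [array([366.7, 184.5]), array([365.2, 219.6]), array([376.1, 225.6])]
hinge [324.09772977 241.57730471] bar [282.46635691 275.02559872]
```

>>> drive_tool(commands=[{"linear": [-0.11,0.264,0.3],"angular": [0,0,0],"jaw": 0.43},{"linear": [-0.11,0.264,0.3],"angular": [0,0,0],"jaw": 0.43},{"linear": [-0.11,0.264,0.65],"angular": [0,0,0],"jaw": 0.43},{"linear": [-0.11,0.264,0.65],"angular": [0,0,0],"jaw": 0.43},{"linear": [-0.11,0.264,0.65],"angular": [0,0,0],"jaw": 0.43},{"linear": [-0.11,0.264,0.65],"angular": [0,0,0],"jaw": 0.43}])

```text
time_s: 2.82
tcp_pos: [0.492, -0.0861, 0.1346]
orientation: [-0.002, 0.184, 0.983, 0.001]
contact_force: [0.9, -0.4, -0.4]
grip_width: 0.43
grip_force: 0.0
```

```bash
python3 - <<'E'
from h import *
st=env.state(); print(st["time_s"],st["tcp_pos"],st["contact_force"])
np.save("st2.npy",st,allow_pickle=True)
im=snap("wrist","w2.png"); w=cam("wrist",st)
cv2.imwrite("pics/w2c.png",cv2.resize(im[150:400,190:450,::-1],(780,750)[:2] if 0 else (624,600),interpolation=cv2.INTER_CUBIC))
print("tcp px",proj(w,st["tcp_pos"]))
E
```

```text
2.8167 [ 0.49197709 -0.08606868  0.13455788] [ 0.87464129 -0.405083   -0.43888175]
tcp px [319.18600791 244.60527903]
```

View pics/w2c.png

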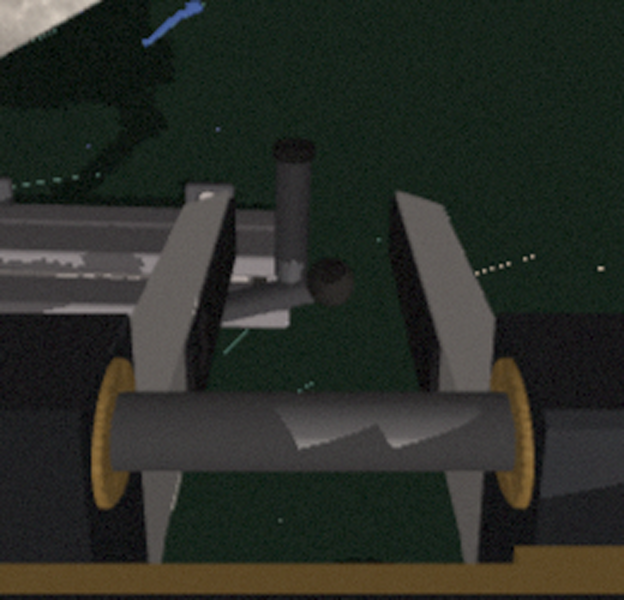

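The peg tip is at (312.5,211.7) and its root at (311.2,265.8), in full-image pixels. It lies between the fingers, slightly to the left.

```bash
python3 - <<'E'
from h import *
st=np.load("st2.npy",allow_pickle=True).item(); w=cam("wrist",st)
T=np.linalg.inv(np.vstack([np.c_[w[1],w[2]],[0,0,0,1]])) # cam->world
q=st["orientation"]; R=Ro.from_quat([q[1],q[2],q[3],q[0]]).as_matrix(); print(R.round(3))
for z in (.105,.11,.115):
    for p in((312.5,211.7),(311.2,265.8)):
        X=onz(w,p,z); print(z,X.round(4),"tool",(R.T@(X-st["tcp_pos"])).round(4))
E
```

```text
[[-0.932  0.362 -0.003]
 [ 0.362  0.932  0.002]
 [ 0.003  0.    -1.   ]]
0.105 [ 0.4785 -0.086   0.105 ] tool [ 0.0125 -0.0049  0.0296]
0.105 [ 0.5177 -0.1026  0.105 ] tool [-0.0301 -0.0061  0.0295]
0.11 [ 0.4771 -0.0853  0.11  ] tool [ 0.0141 -0.0047  0.0246]
0.11 [ 0.5154 -0.1015  0.11  ] tool [-0.0275 -0.0059  0.0245]
0.115 [ 0.4757 -0.0847  0.115 ] tool [ 0.0156 -0.0046  0.0196]
0.115 [ 0.513  -0.1004  0.115 ] tool [-0.0249 -0.0058  0.0195]
```

>>> drive_tool(commands=[{"linear": [-0.015,-0.02,0.22],"angular": [0,0,0],"jaw": 0.43},{"linear": [-0.015,-0.02,0.22],"angular": [0,0,0],"jaw": 0.43},{"linear": [-0.015,-0.02,0.22],"angular": [0,0,0],"jaw": 0.43},{"linear": [-0.015,-0.02,0.22],"angular": [0,0,0],"jaw": 0.43},{"linear": [-0.015,-0.02,0.22],"angular": [0,0,0],"jaw": 0.05},{"linear": [-0.015,-0.02,0.22],"angular": [0,0,0],"jaw": 0.05},{"linear": [-0.015,-0.02,0.22],"angular": [0,0,0],"jaw": 0.05},{"linear": [-0.015,-0.02,0.22],"angular": [0,0,0],"jaw": 0.05},{"linear": [-0.015,-0.02,0.22],"angular": [0,0,0],"jaw": 0.05},{"linear": [-0.015,-0.02,0.22],"angular": [0,0,0],"jaw": 0.05}])

```text
time_s: 3.7
tcp_pos: [0.4942, -0.0932, 0.0918]
orientation: [0.0, 0.185, 0.983, 0.0]
contact_force: [-0.5, 0.8, 1.2]
grip_width: 0.095
grip_force: 30.0
```

>>> drive_tool(commands=[{"linear": [0,0.02,0.059],"angular": [0,0,0],"jaw": 0.05},{"linear": [0,0.025,0.121],"angular": [0,0,0],"jaw": 0.05},{"linear": [0,0.014,0.183],"angular": [0,0,0],"jaw": 0.05},{"linear": [0,-0.012,0.239],"angular": [0,0,0],"jaw": 0.05},{"linear": [0,-0.051,0.288],"angular": [0,0,0],"jaw": 0.05},{"linear": [0,-0.051,0.288],"angular": [0,0,0],"jaw": 0.05}])

```text
time_s: 4.2
tcp_pos: [0.4878, -0.1015, 0.0306]
orientation: [-0.003, 0.186, 0.983, 0.001]
contact_force: [-0.3, 4.2, -6.8]
grip_width: 0.098
grip_force: 30.1
```

>>> drive_tool(commands=[{"linear": [0,-0.05,0.035],"angular": [0,0,0],"jaw": 0.05},{"linear": [0,-0.107,0.058],"angular": [0,0,0],"jaw": 0.05},{"linear": [0,-0.169,0.066],"angular": [0,0,0],"jaw": 0.05},{"linear": [0,-0.21,0.064],"angular": [0,0,0],"jaw": 0.05},{"linear": [0,-0.228,0.061],"angular": [0,0,0],"jaw": 0.05},{"linear": [0,-0.228,0.061],"angular": [0,0,0],"jaw": 0.05}])

```text
time_s: 4.7
tcp_pos: [0.4706, -0.1439, 0.02]
orientation: [-0.004, 0.186, 0.983, 0.001]
contact_force: [-5.5, 2.6, -3.1]
grip_width: 0.096
grip_force: 30.0
```

>>> drive_tool(commands=[{"linear": [0,-0.015,-0.004],"angular": [0,0,0],"jaw": 0.05},{"linear": [0,-0.03,-0.008],"angular": [0,0,0],"jaw": 0.05},{"linear": [0,-0.03,-0.008],"angular": [0,0,0],"jaw": 0.05},{"linear": [0,-0.03,-0.008],"angular": [0,0,0],"jaw": 0.05}])

```text
time_s: 5.03
tcp_pos: [0.4701, -0.1447, 0.0206]
orientation: [-0.002, 0.187, 0.982, 0.006]
contact_force: [8.6, 21.7, -10.0]
grip_width: 0.094
grip_force: 30.0
```

>>> drive_tool(commands=[{"linear": [0,0.024,0.006],"angular": [0,0,0],"jaw": 0.05},{"linear": [0,0.024,0.006],"angular": [0,0,0],"jaw": 0.4},{"linear": [0,0.024,0.006],"angular": [0,0,0],"jaw": 0.4},{"linear": [0,0.024,0.006],"angular": [0,0,0],"jaw": 0.4},{"linear": [0,0.024,0.006],"angular": [0,0,0],"jaw": 0.4},{"linear": [0.02,0.024,-0.3],"angular": [0,0,0],"jaw": 0.4},{"linear": [0.02,0.024,-1],"angular": [0,0,0],"jaw": 0.4},{"linear": [0.02,0.024,-1],"angular": [0,0,0],"jaw": 0.4},{"linear": [0.02,0.024,-1],"angular": [0,0,0],"jaw": 0.4},{"linear": [0.02,0.024,-1],"angular": [0,0,0],"jaw": 0.4},{"linear": [0.02,0.024,-1],"angular": [0,0,0],"jaw": 0.4}])

```text
time_s: 5.95
tcp_pos: [0.4737, -0.1476, 0.2328]
orientation: [0.008, 0.185, 0.983, -0.003]
contact_force: [1.1, -0.8, 0.7]
grip_width: 0.397
grip_force: 0.0
```

>>> drive_tool(commands=[{"linear": [-0.31,-0.16,-0.15],"angular": [0,0,0.502],"jaw": 0.4},{"linear": [-0.31,-0.16,-0.15],"angular": [0,0,0.502],"jaw": 0.4},{"linear": [-0.31,-0.16,-0.15],"angular": [0,0,0.502],"jaw": 0.4},{"linear": [-0.31,-0.16,-0.15],"angular": [0,0,0.502],"jaw": 0.4},{"linear": [-0.31,-0.16,-0.15],"angular": [0,0,0.502],"jaw": 0.4},{"linear": [-0.31,-0.16,-0.15],"angular": [0,0,0.502],"jaw": 0.4},{"linear": [-0.31,-0.16,-0.15],"angular": [0,0,0.502],"jaw": 0.4},{"linear": [-0.31,-0.16,-0.15],"angular": [0,0,0.502],"jaw": 0.4},{"linear": [-0.31,-0.16,-0.15],"angular": [0,0,0.502],"jaw": 0.4},{"linear": [-0.31,-0.16,-0.15],"angular": [0,0,0.502],"jaw": 0.4},{"linear": [-0.31,-0.16,-0.15],"angular": [0,0,0.502],"jaw": 0.4},{"linear": [-0.31,-0.16,-0.15],"angular": [0,0,0.502],"jaw": 0.4},{"linear": [-0.31,-0.16,-0.15],"angular": [0,0,0.502],"jaw": 0.4},{"linear": [-0.31,-0.16,-0.15],"angular": [0,0,0.502],"jaw": 0.4},{"linear": [-0.31,-0.16,-0.15],"angular": [0,0,0.502],"jaw": 0.4},{"linear": [-0.31,-0.16,-0.15],"angular": [0,0,0.502],"jaw": 0.4}])

```text
time_s: 7.28
tcp_pos: [0.5157, -0.1975, 0.2532]
orientation: [0.0, 0.827, 0.562, -0.0]
contact_force: [-0.8, -0.4, -0.1]
grip_width: 0.4
grip_force: 0.0
```

```bash
python3 - <<'E'
from h import *
st=env.state(); print(st["time_s"],st["tcp_pos"],st["orientation"],st["q"])
np.save("st3.npy",st,allow_pickle=True)
im=snap("wrist","w3.png"); t=snap("top","top3.png")
m=np.zeros((600,800,3),np.uint8); m[:]=cv2.resize(im[100:400,120:520,::-1],(800,600),interpolation=cv2.INTER_CUBIC)
cv2.imwrite("pics/w3c.png",m)
E
```

```text
7.2833 [ 0.51572036 -0.19748159  0.25323927] [ 1.27005827e-04  8.27222371e-01  5.61874660e-01 -4.47090418e-06] [-5.70981133e-01 -2.20996781e-02  1.76006973e+00 -1.09411149e-04
  1.40339247e+00 -1.93467140e-01]
```

View pics/w3c.png

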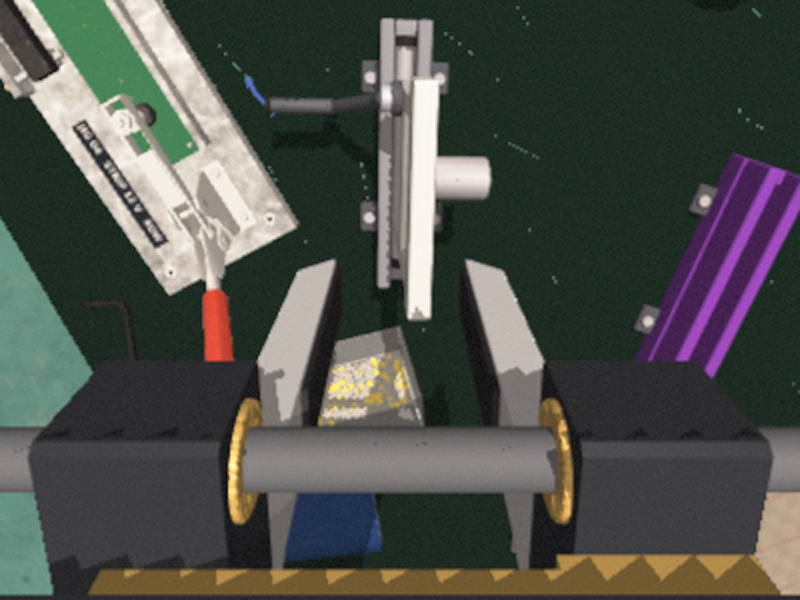

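The bar's top face corners are at full-image pixels (327.5,140), (338.5,140), (322.5,259) and (335.5,260). The hub is on the right and the kickstand hangs down, with its peg pointing left at about (265,152).

```bash
python3 - <<'E'
from h import *
st=np.load("st3.npy",allow_pickle=True).item(); w=cam("wrist",st)
q=st["orientation"]; R=Ro.from_quat([q[1],q[2],q[3],q[0]]).as_matrix(); print(R.round(3), np.degrees(np.arctan2(R[1,1],R[0,1])))
P=lambda u,v,z:onz(w,(120+u/2,100+v/2),z)
def hd(a,b): d=a-b; return np.degrees(np.arctan2(d[1],d[0]))-90
A=[P(*p,.152) for p in((415,80),(437,80),(405,318),(431,320))]
print("bar",hd(A[0],A[2]),hd(A[1],A[3]),np.mean(A,0),np.linalg.norm(A[0]-A[2]),(R.T@(np.mean(A,0)-st["tcp_pos"])).round(4))
print("dock",hd(P(382,20,.048),P(377,288,.048)))
im=cv2.imread("pics/w3.png"); g=(im[130:270,310:352].min(2)>185).astype(np.uint8)
n,l,s,_=cv2.connectedComponentsWithStats(g); i=1+s[1:,4].argmax(); ys,xs=np.nonzero(l==i)
for r in (12,30,50,70,90,110,125):
    k=xs[ys==r]; print(r+130,k.min()+310 if len(k) else 0,k.max()+311 if len(k) else 0)
E
```

```text
[[ 0.369  0.93   0.   ]
 [ 0.93  -0.369 -0.   ]
 [-0.     0.    -1.   ]] -21.62891380768757
bar -23.67777305526765 -22.134973873761908 [ 0.52429791 -0.2027606   0.152     ] 0.11766500659960907 [-0.0017  0.0099  0.1012]
dock -23.17403805652698
142 327 339
160 327 338
180 326 352
200 326 337
220 325 336
240 324 335
255 324 335
```

>>> drive_tool(commands=[{"linear": [-0.008,0.04,0.2],"angular": [0,0,0.005],"jaw": 0.4},{"linear": [-0.008,0.04,0.4],"angular": [0,0,0.005],"jaw": 0.4},{"linear": [-0.008,0.04,0.6],"angular": [0,0,0.005],"jaw": 0.4},{"linear": [-0.008,0.04,0.65],"angular": [0,0,0.005],"jaw": 0.4},{"linear": [-0.008,0.04,0.65],"angular": [0,0,0.005],"jaw": 0.4},{"linear": [-0.008,0.04,0.65],"angular": [0,0,0.005],"jaw": 0.4}])

```text
time_s: 7.88
tcp_pos: [0.5232, -0.202, 0.1245]
orientation: [0.0, 0.832, 0.555, 0.0]
contact_force: [0.3, 0.5, 0.9]
grip_width: 0.402
grip_force: 0.0
```

>>> drive_tool(commands=[{"linear": [0,0,0],"angular": [0,0,0],"jaw": 0.2},{"linear": [0,0,0],"angular": [0,0,0],"jaw": 0.05},{"linear": [0,0,0],"angular": [0,0,0],"jaw": 0.05},{"linear": [0,0,0],"angular": [0,0,0],"jaw": 0.05},{"linear": [0,0,0],"angular": [0,0,0],"jaw": 0.05},{"linear": [0,0,0],"angular": [0,0,0],"jaw": 0.05},{"linear": [0,0,0],"angular": [0,0,0],"jaw": 0.05}])

```text
time_s: 8.47
tcp_pos: [0.5228, -0.2019, 0.1248]
orientation: [0.0, 0.832, 0.555, -0.0]
contact_force: [-3.3, 1.1, 7.0]
grip_width: 0.134
grip_force: 30.0
```

>>> drive_tool(commands=[{"linear": [0,0,-0.05],"angular": [0,0,0],"jaw": 0.05},{"linear": [0,0,-0.1],"angular": [0,0,0],"jaw": 0.05},{"linear": [0,0,-0.2],"angular": [0,0,0],"jaw": 0.05},{"linear": [0,0,-0.3],"angular": [0,0,0],"jaw": 0.05},{"linear": [0,0,-0.4],"angular": [0,0,0],"jaw": 0.05},{"linear": [0,0,-0.5],"angular": [0,0,0],"jaw": 0.05},{"linear": [0,0,-0.5],"angular": [0,0,0],"jaw": 0.05}])

```text
time_s: 9.05
tcp_pos: [0.525, -0.203, 0.2287]
orientation: [0.004, 0.832, 0.555, 0.002]
contact_force: [1.1, 0.0, -2.4]
grip_width: 0.126
grip_force: 30.0
```

```bash
python3 - <<'E'
from h import *
st=env.state(); print(st["time_s"],st["tcp_pos"],st["orientation"],st["contact_force"],st["wrist_torque"],st["grip_width"])
np.save("st4.npy",st,allow_pickle=True)
im=snap("scene","s4.png"); im2=snap("wrist","w4.png")
c=cam("scene"); u=proj(c,st["tcp_pos"]); print(u)
x,y=int(u[0]),int(u[1])
m=np.zeros((600,800,3),np.uint8); m[:,:400]=cv2.resize(im[y-40:y+80,x-40:x+40,::-1],(400,600),interpolation=cv2.INTER_CUBIC); m[:300,400:]=cv2.resize(im2[50:350,120:520,::-1],(400,300))
# plate crop
m[300:,400:]=cv2.resize(im[170:245,185:285,::-1],(400,300),interpolation=cv2.INTER_CUBIC)
print(x-40,y-40)
cv2.imwrite("pics/m4.png",m)
E
```

```text
9.05 [ 0.52496951 -0.20300561  0.22865861] [0.00434274 0.83193662 0.55485008 0.0019992 ] [ 1.05514709  0.04857822 -2.44774133] [-0.17308782  0.03590507 -0.03404328] 0.1259544853372041
[333.28881073 193.42952029]
293 153
```

View pics/m4.png

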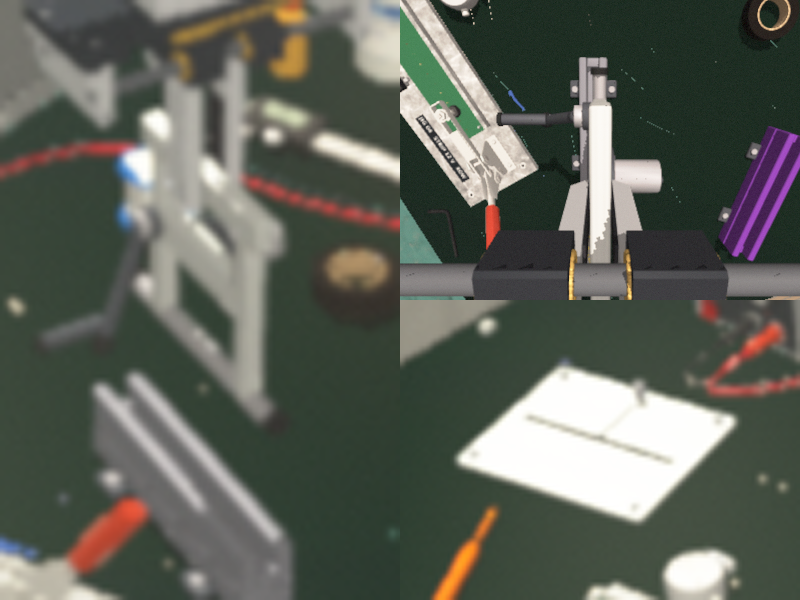

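The stand hangs clear of the dock, upright, with the kickstand down. The bar's right end is at about (347,200) in the scene image and the tube's right end at about (347.4,235.4). Now I'll check the lean and measure the plate in both views.

```bash
python3 - <<'E'
from h import *
st=np.load("st4.npy",allow_pickle=True).item(); c=cam("scene"); w=cam("wrist",st)
q=st["orientation"]; R=Ro.from_quat([q[1],q[2],q[3],q[0]]).as_matrix(); print("tool y az",np.degrees(np.arctan2(R[1,1],R[0,1])),"tilt",np.degrees(R[2,:2]))
S=np.c_[R[:,1],R[:,0],-R[:,2]] # stand axes
o=st["tcp_pos"]-S[:,2]*.1048
for n,p in(("tube-y",(0,-75,6)),("tube+y",(0,75,6)),("bar-y end",(0,-60,122)),("bar+y end",(0,60,122)),("hubc",(44,0,70)),("peg tip",(-88,34,21))):
    X=o+S@(np.array(p)/1000); u=proj(c,X); v=proj(w,X); print(n,u.round(1),"crop",((u-[293,153])*5).round(0),"wrist crop",(v-[120,50]).round(0)+[400,0])
print("px per mm lean at tube", proj(c,o+S@np.array([.005,-.075,.006]))-proj(c,o+S@np.array([0,-.075,.006])))
# plate in both views
for n,b in(("top",(185,195,250,255)),("scene",(190,175,280,235))):
    im=cv2.imread({"top":"pics/top0.png","scene":"pics/s4.png"}[n]); cc=cam(n); x0,y0,x1,y1=b
    g=cv2.resize(im[y0:y1,x0:x1],None,fx=8,fy=8,interpolation=cv2.INTER_CUBIC); m=(g.min(2)>150).astype(np.uint8)
    k,l,s,_=cv2.connectedComponentsWithStats(m); i=1+s[1:,4].argmax()
    h=cv2.convexHull(np.argwhere(l==i)[:,::-1].astype(np.int32)); 
    Q=cv2.approxPolyDP(h,40,True)[:,0]; W=np.array([onz(cc,((a+.5)/8-.5+x0,(d+.5)/8-.5+y0),.004)[:2] for a,d in Q])
    print(n,W.round(4).tolist(),W.mean(0))
    # dark line inside
    hull=np.zeros_like(m); cv2.fillConvexPoly(hull,h,1); hull=cv2.erode(hull,np.ones((41,41)))
    dk=((g.max(2)<(130 if n=="top" else 140))&(hull>0)).astype(np.uint8); k,l,s,_=cv2.connectedComponentsWithStats(dk)
    for i in np.argsort(-s[1:,4])[:2]+1:
        r=cv2.minAreaRect(np.argwhere(l==i)[:,::-1].astype(np.float32)); B=cv2.boxPoints(r); B=np.array([onz(cc,((a+.5)/8-.5+x0,(d+.5)/8-.5+y0),.004)[:2] for a,d in B])
        print("  dark",s[i,4],r[1],B.mean(0).round(4),B.round(4).tolist())
E
```

```text
tool y az -22.59794445821752 tilt [-0.08552693  0.54111685]
tube-y [347.5 236.8] crop [273. 419.] wrist crop [600. 223.]
tube+y [320. 208.] crop [135. 275.] wrist crop [601.  70.]
bar-y end [345.2 199.6] crop [261. 233.] wrist crop [601. 293.]
bar+y end [322.1 177.5] crop [145. 122.] wrist crop [601. 102.]
hubc [346.9 198.8] crop [269. 229.] wrist crop [660. 175.]
peg tip [299.8 221.4] crop [ 34. 342.] wrist crop [499. 119.]
px per mm lean at tube [ 1.55430778 -0.61842163]
top [[0.4734, 0.1068], [0.4379, 0.2838], [0.5833, 0.3138], [0.6171, 0.138]] [0.5279171  0.21062792]
  dark 3053 (12.513141632080078, 293.57916259765625) [0.5291 0.2103] [[0.5181, 0.2822], [0.5463, 0.1397], [0.5401, 0.1383], [0.512, 0.2808]]
  dark 12 (4.242640495300293, 2.1213202476501465) [0.5896 0.2199] [[0.59, 0.221], [0.5908, 0.2203], [0.5893, 0.2187], [0.5885, 0.2194]]
scene [[0.6173, 0.1382], [0.4695, 0.1062], [0.4358, 0.2816], [0.5848, 0.3141]] [0.52685326 0.21003397]
```

>>> drive_tool(commands=[{"linear": [0.05,-0.02,0],"angular": [0,0,0],"jaw": 0.05},{"linear": [0.15,-0.06,0],"angular": [0,0,0],"jaw": 0.05},{"linear": [0.28,-0.115,0],"angular": [0,0,0],"jaw": 0.05},{"linear": [0.41,-0.17,0],"angular": [0,0,0],"jaw": 0.05},{"linear": [0.54,-0.22,0],"angular": [0,0,0],"jaw": 0.05},{"linear": [0.67,-0.275,0],"angular": [0,0,0],"jaw": 0.05},{"linear": [0.8,-0.33,0],"angular": [0,0,0],"jaw": 0.05},{"linear": [0.88,-0.36,0],"angular": [0,0,0],"jaw": 0.05},{"linear": [0.95,-0.39,0],"angular": [0,0,0],"jaw": 0.05}])

```text
time_s: 9.9
tcp_pos: [0.5221, 0.0063, 0.221]
orientation: [-0.002, 0.832, 0.556, -0.001]
contact_force: [0.9, 0.3, -2.9]
grip_width: 0.13
grip_force: 30.0
```

>>> drive_tool(commands=[{"linear": [0.1,-0.04,0],"angular": [0,0,-0.018],"jaw": 0.05},{"linear": [0.22,-0.09,0],"angular": [0,0,-0.04],"jaw": 0.05},{"linear": [0.35,-0.14,0],"angular": [0,0,-0.065],"jaw": 0.05},{"linear": [0.48,-0.195,0],"angular": [0,0,-0.09],"jaw": 0.05},{"linear": [0.6,-0.245,0],"angular": [0,0,-0.115],"jaw": 0.05},{"linear": [0.72,-0.295,0],"angular": [0,0,-0.14],"jaw": 0.05},{"linear": [0.83,-0.34,0],"angular": [0,0,-0.16],"jaw": 0.05},{"linear": [0.92,-0.37,0],"angular": [0,0,-0.178],"jaw": 0.05},{"linear": [0.965,-0.39,0],"angular": [0,0,-0.188],"jaw": 0.05},{"linear": [0.965,-0.39,0],"angular": [0,0,-0.188],"jaw": 0.05},{"linear": [0.965,-0.39,0],"angular": [0,0,-0.188],"jaw": 0.05},{"linear": [0.965,-0.39,0],"angular": [0,0,-0.188],"jaw": 0.05}])

```text
time_s: 10.9
tcp_pos: [0.5254, 0.2111, 0.2225]
orientation: [-0.0, 0.635, 0.772, -0.001]
contact_force: [-0.2, -1.0, -3.9]
grip_width: 0.122
grip_force: 30.0
```

```bash
python3 - <<'E'
from h import *
st=env.state(); print(st["time_s"],st["tcp_pos"],st["orientation"],st["contact_force"],st["wrist_torque"])
np.save("st5.npy",st,allow_pickle=True); im=snap("wrist","w5.png"); im2=snap("scene","s5.png")
w=cam("wrist",st); q=st["orientation"]; R=Ro.from_quat([q[1],q[2],q[3],q[0]]).as_matrix(); print("az",np.degrees(np.arctan2(R[1,1],R[0,1])),R[2])
m=np.zeros((600,800,3),np.uint8); m[:300]=cv2.resize(im[0:240,:,::-1],(800,300)); m[300:,:400]=cv2.resize(im2[110:260,150:350,::-1],(400,300),interpolation=cv2.INTER_CUBIC)
m[300:,400:]=cv2.resize(im[40:265,170:470,::-1],(400,300)); cv2.imwrite("pics/m5.png",m)
h=np.radians(11.3)
for p in((0,.0,.004),(.064,0,.02),(0,.07,.004),(0,-.07,.004)): 
    X=np.array([.528+p[0]*np.cos(h)-p[1]*np.sin(h),.2105+p[0]*np.sin(h)+p[1]*np.cos(h),p[2]]); print(p,proj(w,X).round(1))
E
```

```text
10.9 [0.52544439 0.21106304 0.22254489] [-2.39884880e-04  6.35099161e-01  7.72430297e-01 -6.59214567e-04] [-0.19411191 -0.98847247 -3.94957192] [-0.12159425  0.03307287 -0.04067293]
az 11.145280297508037 [-4.66744539e-04 -1.32309598e-03 -9.99999016e-01]
(0, 0.0, 0.004) [322.2 178.4]
(0.064, 0, 0.02) [372.6 180.7]
(0, 0.07, 0.004) [322.2 123.8]
(0, -0.07, 0.004) [322.2 228.1]
```

View pics/m5.png

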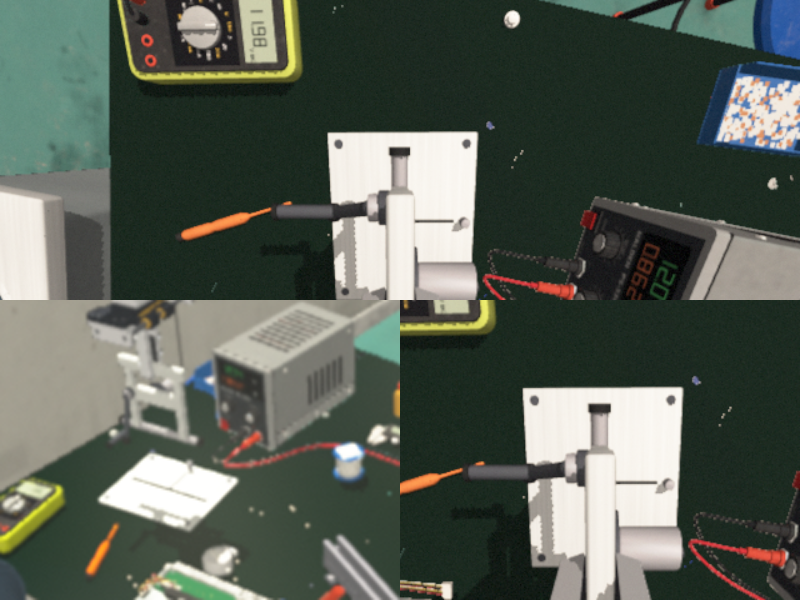

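The stand is over the plate, with its hub on the post side. The plate's far corners at (262,106) and (382,106) centre on column 322 and lie level, so the heading and centre agree with the estimate. Lowering now.

>>> drive_tool(commands=[{"linear": [-0.005,0.012,0.1],"angular": [0,0,0],"jaw": 0.05},{"linear": [-0.005,0.012,0.22],"angular": [0,0,0],"jaw": 0.05},{"linear": [-0.005,0.012,0.34],"angular": [0,0,0],"jaw": 0.05},{"linear": [-0.005,0.012,0.44],"angular": [0,0,0],"jaw": 0.05},{"linear": [-0.005,0.012,0.5],"angular": [0,0,0],"jaw": 0.05},{"linear": [-0.005,0.012,0.53],"angular": [0,0,0],"jaw": 0.05},{"linear": [-0.005,0.012,0.53],"angular": [0,0,0],"jaw": 0.05},{"linear": [-0.005,0.012,0.53],"angular": [0,0,0],"jaw": 0.05}])

```text
time_s: 11.67
tcp_pos: [0.5291, 0.2112, 0.1182]
orientation: [0.0, 0.635, 0.773, 0.001]
contact_force: [-0.0, 0.2, -3.5]
grip_width: 0.126
grip_force: 30.0
```

```bash
python3 - <<'E'
from h import *
st=env.state(); print(st["time_s"],st["tcp_pos"],st["contact_force"])
np.save("st6.npy",st,allow_pickle=True); im=snap("wrist","w6.png"); im2=snap("scene","s6.png")
w=cam("wrist",st); c=cam("scene"); q=st["orientation"]; R=Ro.from_quat([q[1],q[2],q[3],q[0]]).as_matrix(); print("az",np.degrees(np.arctan2(R[1,1],R[0,1])),R[2])
m=np.zeros((600,800,3),np.uint8); m[:,:400]=cv2.resize(im2[135:255,195:275,::-1],(400,600),interpolation=cv2.INTER_CUBIC)
m[:400,400:]=cv2.resize(im[0:240,200:440,::-1],(400,400)); cv2.imwrite("pics/m6.png",m)
S=np.c_[R[:,1],R[:,0],-R[:,2]]; o=st["tcp_pos"]-S[:,2]*.1048
h=np.radians(11.15)
for n,p in (("tube-y",(0,-75,6)),("tube+y",(0,75,6)),("bar-y",(0,-60,122)),("bar+y",(0,60,122))):
    X=o+S@(np.array(p)/1000); print(n,"scene crop",((proj(c,X)-[195,135])*5).round(0),"wrist crop",((proj(w,X)-[200,0])*400/240+[400,0]).round(0))
for p in((0,.065,.004),(0,-.065,.004),(.064,0,.02)):
    X=np.array([.528+p[0]*np.cos(h)-p[1]*np.sin(h),.2105+p[0]*np.sin(h)+p[1]*np.cos(h),p[2]]); print(p,"scene crop",((proj(c,X)-[195,135])*5).round(0),"wrist",((proj(w,X)-[200,0])*400/240+[400,0]).round(0))
E
```

```text
11.6667 [0.52913115 0.21122971 0.11820778] [-0.03443238  0.22815698 -3.54873819]
az 11.201429658905681 [-4.37196209e-05  1.47272867e-03 -9.99998915e-01]
tube-y scene crop [290. 356.] wrist crop [600. 456.]
tube+y scene crop [102. 298.] wrist crop [600. 200.]
bar-y scene crop [253. 204.] wrist crop [600. 573.]
bar+y scene crop [ 97. 159.] wrist crop [601. 254.]
(0, 0.065, 0.004) scene crop [117. 321.] wrist [598. 219.]
(0, -0.065, 0.004) scene crop [278. 372.] wrist [598. 430.]
(0.064, 0, 0.02) scene crop [247. 278.] wrist [711. 338.]
```

View pics/m6.png

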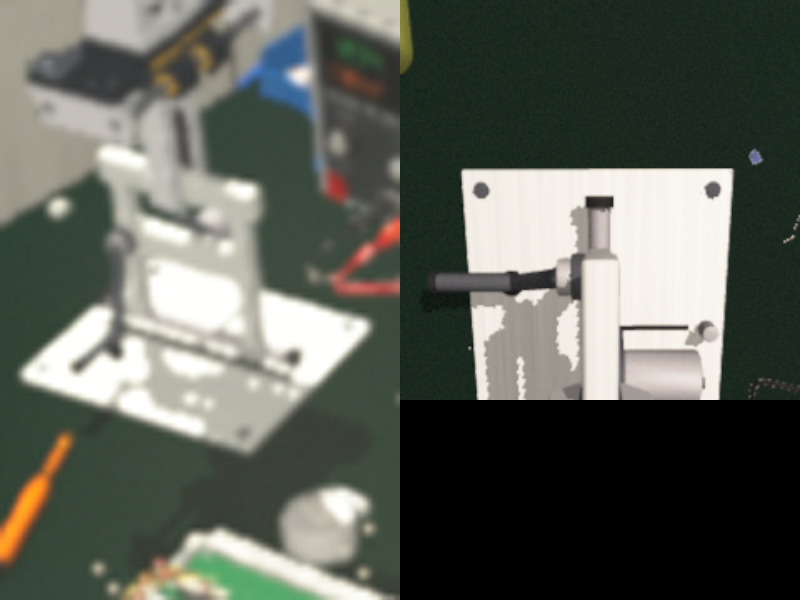

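The wrist crop shows the tube end at (599,200), where predicted. The plate's far edge is at row 169 and centres on column 597.5. The post top is at (708,330), the short line is at row 328, and the hub's end is at about (703,376).

```bash
python3 - <<'E'
from h import *
st=np.load("st6.npy",allow_pickle=True).item(); w=cam("wrist",st); q=st["orientation"]; R=Ro.from_quat([q[1],q[2],q[3],q[0]]).as_matrix()
f=lambda u,v,z:(R.T@(onz(w,(200+(u-400)*.6,v*.6),z)-st["tcp_pos"])).round(4)
print("far corners",f(462,169,.004),f(733,169,.004)); print("line",f(622,328,.004),f(690,328,.004)); print("post",f(708,330,.02))
print("bar end",f(600,260,.118+.0272),"hub end up/low",f(703,350,.118-.1048+.07+.0),f(703,400,.118-.1048+.07),"tube end top",f(599,202,.118-.1048+.006))
E
```

```text
far corners [ 0.0913 -0.0758  0.1141] [0.0914 0.0726 0.1143]
line [0.0013 0.0129 0.1142] [0.0013 0.0534 0.1143]
post [0.0043 0.0606 0.0983]
bar end [ 0.0593 -0.0002 -0.027 ] hub end up/low [0.0121 0.0451 0.0351] [-0.0115  0.0464  0.0351] tube end top [ 0.0741 -0.0008  0.099 ]
```

>>> drive_tool(commands=[{"linear": [0.009,-0.006,0.01],"angular": [0,0,0],"jaw": 0.05},{"linear": [0.009,-0.006,0.02],"angular": [0,0,0],"jaw": 0.05},{"linear": [0.009,-0.006,0.03],"angular": [0,0,0],"jaw": 0.05},{"linear": [0.009,-0.006,0.038],"angular": [0,0,0],"jaw": 0.05},{"linear": [0.009,-0.006,0.044],"angular": [0,0,0],"jaw": 0.05},{"linear": [0.009,-0.006,0.048],"angular": [0,0,0],"jaw": 0.05},{"linear": [0.009,-0.006,0.048],"angular": [0,0,0],"jaw": 0.05},{"linear": [0.009,-0.006,0.048],"angular": [0,0,0],"jaw": 0.05}])

```text
time_s: 12.43
tcp_pos: [0.5276, 0.2131, 0.1095]
orientation: [0.0, 0.634, 0.773, 0.0]
contact_force: [-2.5, 0.2, 5.8]
grip_width: 0.13
grip_force: 30.0
```

>>> drive_tool(commands=[{"linear": [0,0,0],"angular": [0,0,0],"jaw": 0.05},{"linear": [0,0,0],"angular": [0,0,0],"jaw": 0.05},{"linear": [0,0,0],"angular": [0,0,0],"jaw": 0.05},{"linear": [0,0,0],"angular": [0,0,0],"jaw": 0.05},{"linear": [0,0,0],"angular": [0,0,0],"jaw": 0.05}])

```text
time_s: 12.85
tcp_pos: [0.5276, 0.2131, 0.1095]
orientation: [0.0, 0.634, 0.773, 0.0]
contact_force: [-2.8, -0.3, 5.4]
grip_width: 0.123
grip_force: 30.0
```

```bash
python3 - <<'E'
from h import *
st=env.state(); print(st["time_s"],st["tcp_pos"],st["contact_force"],st["wrist_torque"])
im=snap("wrist","w7.png"); w=cam("wrist",st); q=st["orientation"]; R=Ro.from_quat([q[1],q[2],q[3],q[0]]).as_matrix()
print("az",np.degrees(np.arctan2(R[1,1],R[0,1])),R[2].round(4))
f=lambda u,v,z:(R.T@(onz(w,(u,v),z)-st["tcp_pos"])).round(4)
b=im.min(2)
for v in (105,108,112):                       # plate side edges near the far end
    k=np.where(b[v,200:440]>120)[0]+200; print(v,k.min(),k.max()+1,f(k.min(),v,.004)[:2],f(k.max()+1,v,.004)[:2])
for u in(255,275,365,380): k=np.where(b[60:140,u]>150)[0]; print("far edge col",u,k.min()+60,f(u,k.min()+60,.004)[:2])
for v in range(120,150,4): # tube cap: dark then grey inside plate
    k=np.where(b[v,300:340]<180)[0]+300; print(v,(k.min(),k.max()+1) if len(k) else None)
E
```

```text
12.85 [0.52757808 0.21308516 0.10947568] [-2.82418334 -0.3499282   5.35740485] [-0.2559471   0.82768606  0.00964586]
az 11.23718146436243 [-0.      0.0012 -1.    ]
105 236 404 [ 0.0879 -0.0749] [0.0879 0.0744]
108 236 404 [ 0.0853 -0.0751] [0.0854 0.0746]
112 236 403 [ 0.0819 -0.0753] [0.082 0.074]
far edge col 255 104 [ 0.0887 -0.0579]
far edge col 275 104 [ 0.0888 -0.0402]
far edge col 365 103 [0.0896 0.0397]
far edge col 380 103 [0.0896 0.053 ]
120 (np.int64(309), np.int64(327))
124 (np.int64(306), np.int64(327))
128 (np.int64(307), np.int64(325))
132 (np.int64(310), np.int64(325))
136 (np.int64(309), np.int64(325))
140 (np.int64(310), np.int64(325))
144 (np.int64(308), np.int64(325))
148 (np.int64(309), np.int64(325))
```

```bash
python3 -c "
from rig import env
print(env.hand_in())"
```

```text
the job is handed in; nothing more can be done
None
```

I handed the job in at about 13 s of robot time. The arm is still holding the stand upright on the plate, centred on the cross line to about 1 mm, with its hub towards the post. The kickstand was pushed onto its stop while the stand was in the dock, and the spool, counter and tape roll were left alone. `env.hand_in()` gave no verdict, so I don't know how it was judged.

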